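# Refit the link of a tube rocker's drive

### The arm

A 6-joint arm with a two-finger parallel gripper is mounted at the origin on the work surface. World frame = base frame: x ahead of the robot, y to its left, z up, the work surface at z = 0. Lengths are in m, angles in rad, forces in N, time in s.
With the tool pointing down it reaches from about 0.25 to 0.775 m from the base axis. Payload 4 kg.
Tool frame: the origin (TCP) lies where the fingers leave the gripper's body, on its centre line; the fingertips stand 97 mm ahead of it and the grasp point (between the pads) lies 78 mm ahead of it; z points along the fingers, x is the direction in which the jaws open and shut, and the axes are right-handed (so a half turn about z gives the same grasp; the last joint's range is limited). The gripper opens to 94 mm and grips with 3 to 60 N. Pads are 16 mm wide; open, the fingers measure 119 mm over their backs; the gripper's body (75 mm by 177 mm) begins 78 mm behind the grasp point.
Start: joints at [-1.403, 0.087, 1.371, -0, 1.684, -0.103], TCP at [0.147, -0.53, 0.303] pointing down, gripper open.
Joint ranges: [-3.1, 3.1], [-0.76, 2.03], [0.27, 2.55], [-1.08, 4.22], [0.17, 2.65], [-2.57, 2.57]. Speed limits (rad/s): [2.79, 2.79, 3.14, 3.14, 3.14, 3.14].

### API

Orientations are given as [roll, pitch, yaw] about the fixed x, y, z axes, in that order (R = Rz(yaw) Ry(pitch) Rx(roll)).
In Python, from bench import * gives the robot as it stands.
- The arm moves only by the tool jog_arm, never from a script. Its argument "moves" is a list of rows, each a list of 7 numbers: the turn, a rotation vector about the world's x, y, z in rad, then the shift along the world's x, y, z in mm, then the finger opening in mm, from 0 to 94. In form: [[rx, ry, rz, tx, ty, tz, fingers], ...]. A call has 1 to 12 rows; each row shifts and turns the commanded pose from where the row before left it; what a row does not reach is not made up. A row lasts 1/8 s, in which the tool goes at most 62.5 mm and 10.7 degrees, less where a joint would pass 70% of its speed; a pose out of reach is approached as far as the arm can. A call is refused whole if a number of a shift passes 62.5 or a number of a turn 0.188, either way. A call with a gripper value outside its range is refused whole. The fingers move at their own pace and stop on an object; the grip force is fixed at half the most. Time passes only in rows, so rows that do not move let the fingers close. It gives the time, the measured TCP pose, the force and the opening at its end, in the units of the state.
- get_obs(): the state, without advancing time (a new reading comes with each control period).
- snapshot(name): name is "scene" or "top" or "wrist"; returns the picture (480x640x3 uint8, red, green, blue); there is no depth.
- get_calibration(name): a dict with "camera_matrix" (3x3 intrinsics, pixels), "k1" (the pictures are not rectified: a ray, as slopes to the right and down, at radius r is drawn at 1 + k1 r^2 times it, then the intrinsics apply), "R" (3x3) and "t" (3): a world point X has camera coordinates R X + t. Camera axes: x right, y down, z forward; pixel columns grow to the right and rows downward; lengths in m; the calibration is good to about 2 mm. A picture is of the moment at which its call begins: read the wrist's pose just before it. get_calibration takes no time and is no camera call; for the wrist camera it gives the pose at the moment of the call.
- close_job(): hands the job in, once; it reports no verdict.
Trained networks look in the newest picture that a camera, given by its name, has taken for a name from the list of things; names that differ only in an ending like _2 or _b are one class to them, and where a whole thing is asked for, a point or a joint stands for the part that bears it (a point fixed in the world has none). Each returns a list of dicts, best first, with "conf" (0 to 1); they miss things now and then, are a little off and sometimes report something else, mostly with a low value. They report only what shows in the picture. A call takes as long as a camera call.
- look_for(label, camera): "bbox" ([left, top, right, bottom] in pixels, round what is visible of it).
The state is a dict: "time": time; "joint_positions": joint angles; "qvel": joint speeds; "joint_torque": joint torques, N m; "tool_pos": TCP position; "ee_rot": TCP orientation; "wrist_force": force on the tool from outside, world axes, zero at the start; "wrist_torque": the same for the moment, N m; "width": finger opening in m.
Only numpy, scipy, OpenCV 4.12 (cv2) and the standard library are available. Lean on these libraries where they do the work, as an engineer would, in place of code of your own. Each camera call takes 0.05 s, during which the arm holds its last target.

### The job

Refit the link on the tube rocker's drive unit: swing the forked arm fully home round the plain drive pin, under the toothed push nut that is started on the pin's tip. Then press the push nut straight down the pin, without letting it cock over, until it sits tight on the arm. Last, screw the knurled nut at the arm's pivot down clockwise until it stops tight, and leave everything else on the bench where it is.

Things in the scene. Friction and masses are not known exactly. Their poses are not given: they have to be found in the camera images.
- drive: The drive unit, fixed to the bench: a flat grey case 160 mm (its x) by 230 mm (its y), top face 45 mm above the bench. Origin: centre of the underside, z up. On top, along its y: the pivot stud (at x +15 mm, y -65 mm) and the plain drive pin (at x +15 mm, y +65 mm), 130 mm apart.
- stud_top (a point): Top end of the upright brass threaded pivot stud (10 mm thick), 107 mm above the bench. The arm turns about this stud's axis.
- pin_tip (a point): Tip of the upright plain steel drive pin (8 mm thick), 93 mm above the bench. With the push nut down the pin stands 18 mm proud of it, so press the nut's flat face on both sides of the pin at once (for example with the two fingertips 12 to 28 mm apart, pin between).
- link (a joint): Angle a (rad) of the forked aluminium arm about the stud: 0 = home, the pin at the bottom of the fork's slot (solid stop); positive = swung counter-clockwise from above, at most 1.2. The arm points from the stud along (-sin a, cos a) in the case's x, y. Push it home from its -x side. Light friction (about 2 N pushed at 65 mm from the stud); it stays where it is left.
- fork (a point): Centre of the fork's slot on the arm's upper face, 69 mm above the bench, 130 mm from the stud's axis; on the pin's axis when the arm is home. The arm is a bar 22 mm wide, 12 mm thick, underside 57 mm above the bench (12 mm of air over the case); its last 36 mm, to 148 mm from the stud's axis, is the fork, 44 mm wide, its slot open on the leading (+x) side.
- pushnut (a joint): How far (m) the push nut has been pressed down the pin: 0.000 to 0.002 at the start, 0.014 = hard down on the arm (solid stop). It grips the pin with about 10 N of friction all the way and stays where it is left.
- nut_top (a point): Centre of the flat upper face of the push nut, a round toothed steel disc 42 mm across and 6 mm thick on the pin; z is the disc's axis. The face is about 88 mm above the bench at the start and 75 mm when home. Pressed on one side only, the nut cocks over; it must not tip more than 4 degrees.
- knurl (a joint): Angle (rad) that the knurled nut is screwed down, clockwise from above positive: 0 to 0.7 at the start, 2.4 = tight (solid stop). It sinks 1.25 mm per radian and turns with light friction (0.06 N m).
- knurl_top (a point): Centre of the top face of the knurled brass nut on the stud, 34 mm across and 20 mm tall (underside 20 mm below this point). When tight its underside is 69 mm above the bench; the stud stands up to 18 mm proud of its top.
- spare_nut: A smaller spare disc, 30 mm across, 6 mm thick, lying loose on the case's far edge; leave it. Origin: centre of its underside, as for the other bystanders.
- screwdriver: Bystander: screwdriver 170 mm long lying on the robot's side of the case, 26 mm high.
- jar: Bystander: specimen jar with a red lid, 62 mm across, 68 mm tall, about 220 mm to the case's -y side.
- washbottle: Bystander: wash bottle with a bent blue spout, 68 mm across, 186 mm tall, about 240 mm to the case's +y side.
- pen: Bystander: blue marker 115 mm long, 12 mm high, beyond the case.
- slidebox: Bystander: box of slides, 87 by 102 mm, 35 mm tall, beyond the case on its -y side.
- glass: Bystander: conical footed glass, 70 mm across, 140 mm tall, about 310 mm to the case's -y side.
- dish: Bystander: covered glass dish, 94 mm across, 16 mm tall, beyond the case on its +y side.

How it is judged:
By the outcome, as a careful person would: the job done as asked, in the order asked, and still so for the second after the job is handed in, with the robot touching nothing.
It also fails if it takes over 59 s, if anything falls off the work surface, if the arm or the gripper's body presses on something with over 40 N, if the wrist force passes 120 N, or if a joint passes its speed limit or range.

## Working session

There is one attempt and no reset: what is moved stays moved. The work goes in short steps, Python scripts to look and compute and a tool call to move; the robot and the scene stay as the last step left them, time stands still between calls to the robot, and variables do not carry over. Pictures are saved under pics/ and viewed, and the job is handed in when it is done.

Besides the shell and the picture viewer there is one more tool, called after ">>>" in YAML: its name, and indented under it one key for each argument. jog_arm: Moves the arm, as the interface text tells. Its arguments: {"type":"object","properties":{"moves":{"type":"array","items":{"type":"array","items":{"type":"number"}}}},"required":["moves"]}

```bash
ls; mkdir -p pics
python3 - <<'E'
from bench import *
import cv2
o=get_obs();print(o)
for c in ["scene","top","wrist"]:
    im=snapshot(c);cv2.imwrite(f"pics/{c}0.png",im[:,:,::-1])
    k=get_calibration(c);print(c,k)
    for l in ["drive","link","pushnut","knurl","stud_top","pin_tip","fork","nut_top","knurl_top"] if c!="wrist" else []:
        print(l,[(d["conf"],d["bbox"]) for d in look_for(l,c)[:2]])
E
```

```text
pics
{'time': 0.0, 'joint_positions': array([-1.40310015e+00,  8.79614233e-02,  1.37222436e+00, -2.27058631e-05,
        1.68359228e+00, -1.03111151e-01]), 'qvel': array([-0.00028773, -0.00172328, -0.00055959,  0.00069229,  0.00118363,
        0.00013965]), 'joint_torque': array([ 6.56825032e-04, -3.40183747e+01, -3.02424109e+01,  7.18637975e-02,
        3.30903463e-02, -1.64185371e-04]), 'tool_pos': array([ 0.14705935, -0.52963526,  0.3015156 ]), 'ee_rot': array([-3.14139016e+00,  2.17613183e-03, -1.29999131e+00]), 'wrist_force': array([ 1.0447361 , -0.04341899, -0.70120029]), 'wrist_torque': array([-0.00229465, -0.00320079,  0.02335503]), 'width': 0.09417386387050211}
scene {'camera_matrix': array([[620.56636868,   0.        , 324.957555  ],
       [  0.        , 620.56636868, 247.90565841],
       [  0.        ,   0.        ,   1.        ]]), 'k1': -0.1290360630525728, 'R': array([[-0.05471126,  0.99849813, -0.0028566 ],
       [ 0.57157825,  0.02897276, -0.82003591],
       [-0.81872156, -0.04649797, -0.57230495]]), 't': array([ 1.14464154e-03, -2.73580992e-01,  1.75103747e+00])}
[... 1173 characters left out ...]
[353.2, 295.4, 387.1, 368.3])]
pin_tip [(0.93, [281.6, 205.6, 404.6, 306.6]), (0.3, [417.3, 207.3, 451.2, 241.1])]
fork [(0.72, [335.0, 238.0, 371.7, 305.4])]
nut_top [(0.6, [300.9, 243.4, 319.4, 264.4])]
knurl_top [(0.48, [359.8, 225.8, 382.3, 243.8])]
wrist {'camera_matrix': array([[396.41534835,   0.        , 322.86537179],
       [  0.        , 396.41534835, 234.64850283],
       [  0.        ,   0.        ,   1.        ]]), 'k1': 0.009496912112464843, 'R': array([[ 2.67601578e-01, -9.63529294e-01,  8.33085210e-04],
       [-9.28067061e-01, -2.57520026e-01,  2.69025960e-01],
       [-2.58999857e-01, -7.27649305e-02, -9.63132566e-01]]), 't': array([-0.55075487, -0.02884133,  0.39048122])}
```

View pics/top0.png

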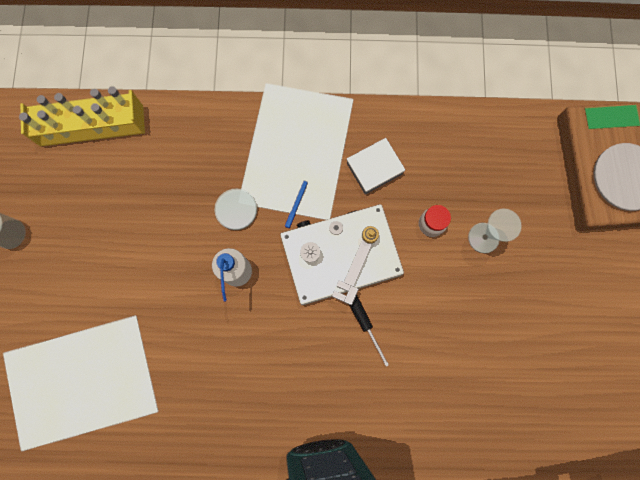

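View pics/scene0.png

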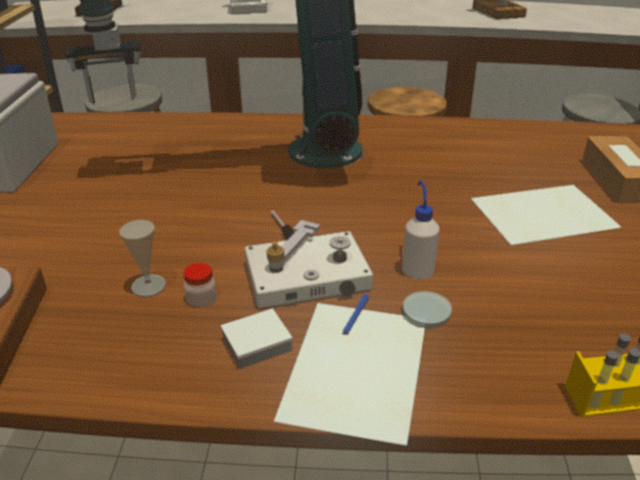

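```bash
cat > h.py <<'E'
import numpy as np, cv2
from scipy.optimize import least_squares
def proj(k,X):
    X=np.atleast_2d(X); c=X@np.array(k["R"]).T+k["t"]; s=c[:,:2]/c[:,2:]
    r2=(s**2).sum(1,keepdims=True); s=s*(1+k["k1"]*r2); M=k["camera_matrix"]
    return s*[M[0,0],M[1,1]]+M[:2,2]
def ray(k,uv,z):
    f=lambda p: (proj(k,[p[0],p[1],z])[0]-uv)
    return least_squares(f,[0.4,0]).x if False else least_squares(f,[0.5,0.0]).x
E
python3 - <<'E'
from bench import *
from h import *
kt=get_calibration("top");ks=get_calibration("scene")
def c(b):return np.array([(b[0]+b[2])/2,(b[1]+b[3])/2])
for n,bt,bs,z in [("pushnut",[299.0,243.8,322.7,262.1],[327.2,233.5,346,249.5],.087),("knurl",[362.3,227,378.7,242.9],[264,246.4,284.2,265.5],.085)]:
    print(n,ray(kt,c(bt),z),ray(ks,c(bs),z))
for n,k in (("top",kt),("scene",ks)):
  import cv2
  im=cv2.imread(f"pics/{n}0.png")
  b=(270,195,420,320) if n=="top" else (235,205,385,315)
  cv2.imwrite(f"pics/{n}0z.png",cv2.resize(im[b[1]:b[3],b[0]:b[2]],None,fx=5.2,fy=4.8 if 0 else 4.8,interpolation=cv2.INTER_CUBIC)[:600,:800])
E
```

```text
pushnut [0.576744   0.06026973] [0.57860642 0.05382509]
knurl [ 0.61728314 -0.06229223] [ 0.63082144 -0.06400621]
```

View pics/top0z.png

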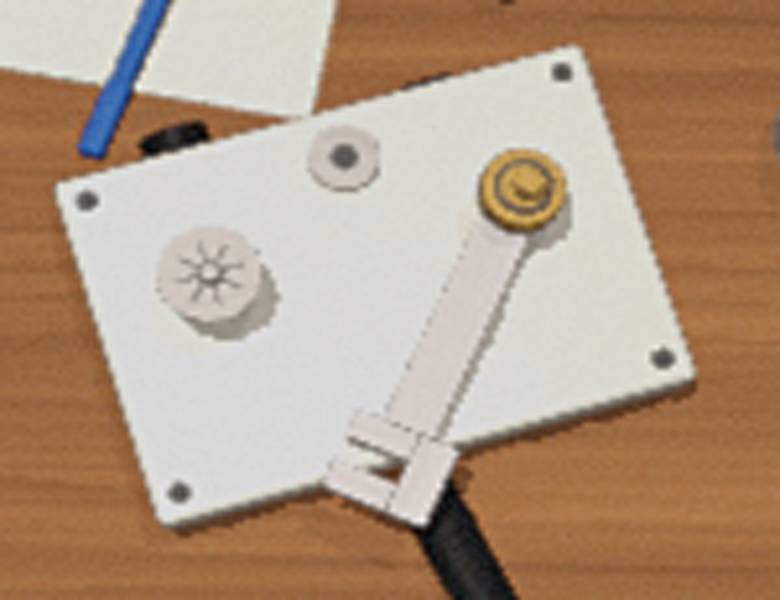

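View pics/scene0z.png

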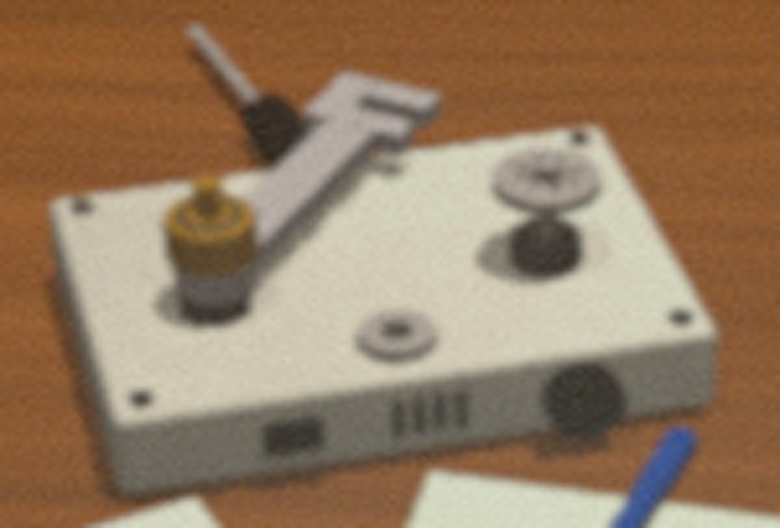

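View pics/wrist0.png

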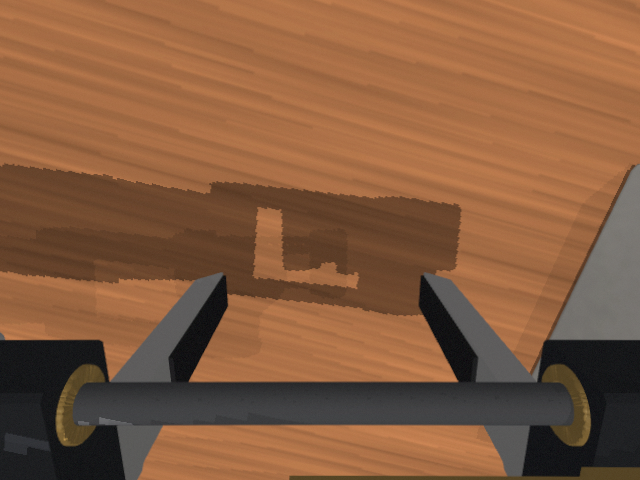

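Run:
```python
from bench import *
from h import *
kt=get_calibration("top");ks=get_calibration("scene")
hx,hy=.08,.115
P=[("t",(58,185),(hx,hy,.045)),("t",(577,47),(hx,-hy,.045)),("t",(692,377),(-hx,-hy,.045)),("t",(165,525),(-hx,hy,.045)),
("s",(600,125),(-hx,hy,.045)),("s",(55,205),(-hx,-hy,.045)),("s",(715,335),(hx,hy,.045)),("s",(117,425),(hx,-hy,.045)),
("t",(210,274),(.015,.065,.088)),("s",(546,180),(.015,.065,.087)),("t",(530,180),(.015,-.065,.107)),("s",(207,180),(.015,-.065,.107))]
def W(p,l):
    c,s=np.cos(p[2]),np.sin(p[2]);return [p[0]+c*l[0]-s*l[1],p[1]+s*l[0]+c*l[1],l[2]]
def pix(c,u):
    o=(270,195) if c=="t" else (235,205); return np.array([o[0]+u[0]/5.2,o[1]+u[1]/4.8])-[.4,.4]
def fun(p,sel="ts"): return np.concatenate([proj(kt if c=="t" else ks,W(p,l))[0]-pix(c,u) for c,u,l in P if c in sel])
for sel in ("t","s","ts"):
    r=least_squares(fun,[.58,0,.2],args=(sel,));print(sel,r.x);print(np.round(r.fun.reshape(-1,2),1).tolist())
    print("stud",W(r.x,(.015,-.065,0)),"pin",W(r.x,(.015,.065,0)))
# arm angle via fork
p=r.x
st=np.array(W(p,(.015,-.065,0)))
q=ray(kt,pix("t",(397,470)),.069); print("fork",q, np.linalg.norm(q-st[:2]), )
d=q-st[:2];c,s=np.cos(p[2]),np.sin(p[2]);l=(c*d[0]+s*d[1],-s*d[0]+c*d[1]);print("a",np.arctan2(-l[0],l[1]))
```

```text
t [ 0.58455975 -0.00445197  0.30948067]
[[-1.3, -0.2], [0.9, -1.1], [1.7, 0.3], [-1.0, 0.7], [0.0, 0.1], [-0.2, 0.1]]
stud [np.float64(0.6186437902058646), np.float64(-0.06179547641469348), 0] pin [np.float64(0.5790504676494859), np.float64(0.062028466378881576), 0]
s [ 0.58511441 -0.00609386  0.30744413]
[[0.2, -0.1], [-1.3, -1.2], [1.3, -0.1], [-0.7, 0.0], [0.3, -0.2], [0.1, 0.9]]
stud [np.float64(0.6190815955673095), np.float64(-0.06350666991373903), 0] pin [np.float64(0.5797405274859051), np.float64(0.06039764947107625), 0]
ts [ 0.58476209 -0.00533146  0.30874053]
[[-0.8, -0.4], [1.3, -1.1], [2.1, 0.3], [-0.7, 0.5], [0.5, -0.2], [-0.9, -1.3], [1.7, -0.3], [-0.2, -0.0], [0.5, -0.1], [0.7, -0.3], [0.2, 0.0], [0.6, 0.9]]
stud [np.float64(0.6188036739747166), np.float64(-0.06270018065147835), 0] pin [np.float64(0.5793020092617146), np.float64(0.06115303281067436), 0]
fork [ 0.49853703 -0.01355854] 0.1299190795859463
a 0.874152809528905
```

>>> jog_arm:
  moves:
    - [0, 0, 0.134, 31, 44, 0, 0]
    - [0, 0, 0.134, 31, 44, 0, 0]
    - [0, 0, 0.134, 31, 44, 0, 0]
    - [0, 0, 0.134, 31, 44, 0, 0]
    - [0, 0, 0.134, 31, 44, 0, 0]
    - [0, 0, 0.134, 31, 44, 0, 0]
    - [0, 0, 0.134, 31, 44, 0, 0]
    - [0, 0, 0.134, 31, 44, 0, 0]
    - [0, 0, 0.134, 31, 44, 0, 0]
    - [0, 0, 0.134, 31, 44, 0, 0]
    - [0, 0, 0.134, 31, 44, 0, 0]
    - [0, 0, 0.134, 31, 44, 0, 0]

```text
time: 2.55
tool_pos: [0.5199, -0.0003, 0.3029]
ee_rot: [3.141, -0.001, 0.313]
wrist_force: [0.3, -1.2, 0.5]
width: 0.0003
```

Run:
```python
from bench import *
import cv2
o=get_obs();print(o["time"],o["tool_pos"],o["ee_rot"],o["width"],o["wrist_force"],o["joint_positions"])
k=get_calibration("wrist");im=snapshot("wrist");cv2.imwrite("pics/w1.png",im[:,:,::-1])
import pickle;pickle.dump(k,open("kw1.pkl","wb"))
print(look_for("pushnut","wrist")[:2],look_for("knurl","wrist")[:2])
```

```text
2.55 [ 5.19939397e-01 -3.07278708e-04  3.02933594e-01] [ 3.14097625e+00 -6.65637691e-04  3.12672023e-01] 0.00031757307143023773 [ 0.28968711 -1.15574858  0.50780978] [-1.09524001e-01  1.95976558e-02  1.44104332e+00 -2.91261390e-04
  1.68009191e+00 -4.22227714e-01]
[{'bbox': [398.2, 148.6, 448.5, 206.5], 'conf': 0.95}, {'bbox': [263.6, 194.4, 417.4, 321.3], 'conf': 0.16}] [{'bbox': [385.5, 305.2, 438.7, 340.8], 'conf': 0.64}, {'bbox': [489.2, 129.6, 580.1, 210.3], 'conf': 0.25}]
```

View pics/w1.png

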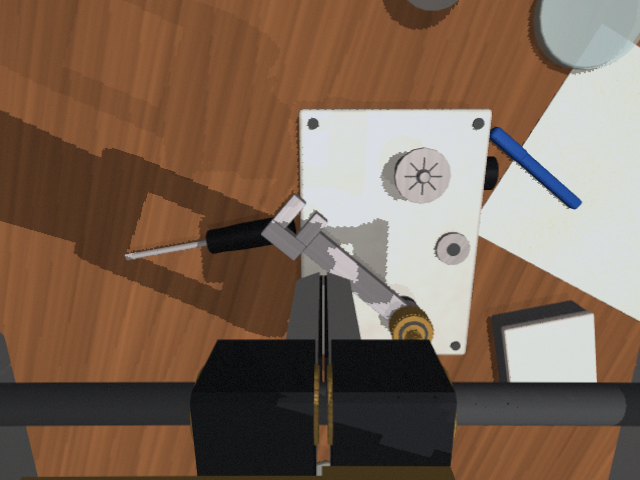

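Run:
```python
from h import *
import pickle
k=pickle.load(open("kw1.pkl","rb"))
print("cam",-np.array(k["R"]).T@k["t"])
N=ray(k,(423.5,176),.0875);print("nut",N)
for n,u,z in [("stud?",(413,322),.107),("knurl",(412,327),.091),("c1",(300,110),.045),("c2",(491,110),.045),("c3",(466,354),.045),("fork",(294,230),.069)]:
    print(n,ray(k,u,z))
a=ray(k,(300,110),.045);b=ray(k,(491,110),.045);print(np.arctan2(*(b-a)[::-1]))
```

```text
cam [0.49481515 0.07364055 0.3844786 ]
nut [0.57828554 0.06069033]
stud? [ 0.60712318 -0.04589219]
knurl [ 0.61447909 -0.05728048]
c1 [0.47419387 0.0778081 ]
c2 [0.62249658 0.12560009]
c3 [ 0.69360397 -0.08878797]
fork [ 0.49853953 -0.01416338]
0.3117514496789353
```

Run:
```python
import numpy as np
th=.310;c,s=np.cos(th),np.sin(th)
prev=None
for a in [1.05,.87,.7,.55,.4,.25,.12,.04,0,-.03]:
    off=11+12.5*np.cos(a)+8*np.sin(a)
    l=np.array([15,-65])+75*np.array([-np.sin(a),np.cos(a)])-off*np.array([np.cos(a),np.sin(a)])
    w=np.array([584.8+c*l[0]-s*l[1],-5.3+s*l[0]+c*l[1]])
    print(a,l.round(1),w.round(1),None if prev is None else (w-prev).round(1)); prev=w
```

```text
1.05 [-62.1 -48.6] [540.5 -70.6] None
0.87 [-58.6 -35.9] [540.  -57.3] [-0.5 13.2]
0.7 [-53.  -24.2] [541.7 -44.5] [ 1.7 12.8]
0.55 [-46.2 -14.6] [545.2 -33.3] [ 3.5 11.2]
0.4 [-37.8  -5.9] [550.6 -22.5] [ 5.4 10.8]
0.25 [-27.9   1.5] [557.8 -12.4] [ 7.2 10. ]
0.12 [-18.2   6.5] [565.5  -4.6] [7.7 7.8]
0.04 [-11.8   9. ] [ 5.708e+02 -3.000e-01] [5.3 4.3]
0 [-8.5 10. ] [573.7   1.6] [2.8 2. ]
-0.03 [-6.  10.7] [575.8   3. ] [2.2 1.4]
```

>>> jog_arm:
  moves:
    - [0, 0, 0, 10.5, -34, 0, 0]
    - [0, 0, 0, 10.5, -34, 0, 0]
    - [0, 0, 0, 0, 0, -40, 0]
    - [0, 0, 0, 0, 0, -40, 0]
    - [0, 0, 0, 0, 0, -40, 0]
    - [0, 0, 0, 0, 0, -31, 0]
    - [0, 0, 0, 0, 0, 0, 0]

```text
time: 3.58
tool_pos: [0.5377, -0.0708, 0.1489]
ee_rot: [-3.139, 0.006, 0.306]
wrist_force: [-0.7, 0.0, -0.0]
width: 0.0006
```

>>> jog_arm:
  moves:
    - [0, 0, 0, 2, 13, 2, 0]
    - [0, 0, 0, 2, 13, 0, 0]
    - [0, 0, 0, 3, 11, 0, 0]
    - [0, 0, 0, 5, 11, 0, 0]
    - [0, 0, 0, 7, 10, 0, 0]

```text
time: 4.2
tool_pos: [0.5594, -0.011, 0.154]
ee_rot: [3.142, -0.0, 0.309]
wrist_force: [0.3, -2.1, 0.2]
width: 0.0001
```

Run:
```python
from bench import *
import cv2
o=get_obs();print(o["time"],o["tool_pos"],o["ee_rot"],o["wrist_force"])
im=snapshot("wrist");cv2.imwrite("pics/w2.png",im[:,:,::-1])
```

```text
4.2 [ 0.55943326 -0.01099584  0.15397716] [ 3.14150592e+00 -6.87955152e-05  3.08503359e-01] [ 0.29092733 -2.06977982  0.21832321]
```

View pics/w2.png

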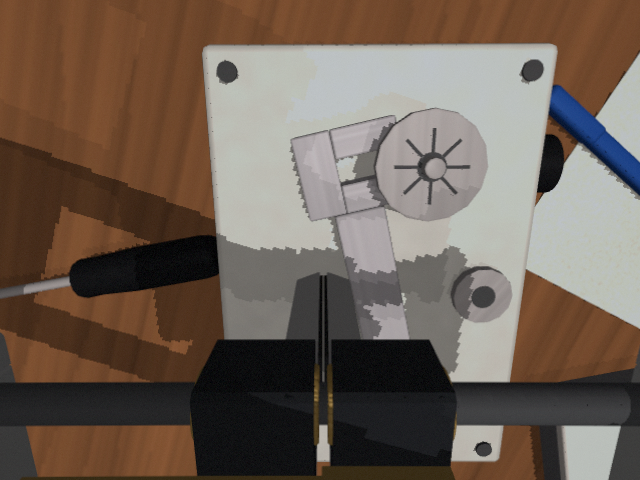

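>>> jog_arm:
  moves:
    - [0, 0, 0, 5, 5, 0, 0]
    - [0, 0, 0, 4, 4, 0, 0]
    - [0, 0, 0, 3, 2, 0, 0]

```text
time: 4.62
tool_pos: [0.5712, -0.0009, 0.1534]
ee_rot: [-3.141, 0.001, 0.308]
wrist_force: [-1.5, -1.9, 0.3]
width: 0.0006
```

>>> jog_arm:
  moves:
    - [0, 0, 0, 2, 1, 0, 0]
    - [0, 0, 0, 0, 0, 0, 0]

```text
time: 4.88
tool_pos: [0.5732, 0.0002, 0.1535]
ee_rot: [-3.141, -0.0, 0.308]
wrist_force: [0.1, -0.1, -0.7]
width: 0.0003
```

>>> jog_arm:
  moves:
    - [0, 0, 0, 2, 0.6, 0, 0]
    - [0, 0, 0, 0, 0, 0, 0]

```text
time: 5.12
tool_pos: [0.5741, 0.0005, 0.1535]
ee_rot: [-3.141, 0.003, 0.308]
wrist_force: [-5.4, -1.3, 2.6]
width: 0.0005
```

>>> jog_arm:
  moves:
    - [0, 0, 0, 2, 0.6, 0, 0]
    - [0, 0, 0, 0, 0, 0, 0]

```text
time: 5.38
tool_pos: [0.5746, 0.0006, 0.1535]
ee_rot: [-3.14, 0.008, 0.308]
wrist_force: [-10.0, -1.9, 5.2]
width: 0.0004
```

Run:
```python
from bench import *
import cv2
im=snapshot("wrist");cv2.imwrite("pics/w3.png",im[:,:,::-1])
```

```text
(no output)
```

View pics/w3.png

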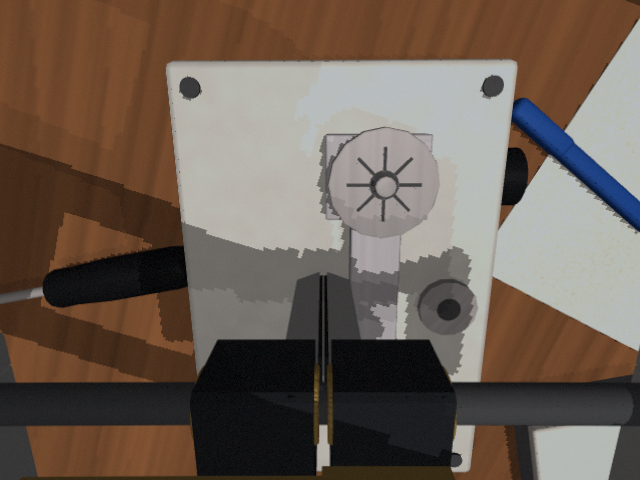

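>>> jog_arm:
  moves:
    - [0, 0, 0, -10, -3, 0, 0]
    - [0, 0, 0, 0, 0, 40, 20]
    - [0, 0, 0, 0, 0, 40, 20]
    - [0, 0, 0, 4, 0, 0, 20]
    - [0, 0, 0, 0, 0, 0, 20]

```text
time: 6.05
tool_pos: [0.5712, -0.0016, 0.2329]
ee_rot: [-3.141, -0.0, 0.308]
wrist_force: [-1.0, 0.3, -0.2]
width: 0.0197
```

Run:
```python
from bench import *
from h import *
o=get_obs();print(o["time"],o["tool_pos"],o["ee_rot"],o["wrist_force"],o["width"])
k=get_calibration("wrist")
im=snapshot("wrist");cv2.imwrite("pics/w4.png",im[:,:,::-1])
b=look_for("pushnut","wrist")[0];print(b)
import pickle;pickle.dump(k,open("kw4.pkl","wb"))
b=b["bbox"];print(ray(k,((b[0]+b[2])/2,(b[1]+b[3])/2),.0855))
```

```text
6.05 [ 0.57118442 -0.0016362   0.23294988] [-3.14119533e+00 -3.70614209e-04  3.08072168e-01] [-1.01353964  0.29606418 -0.16428868] 0.019679217828152063
{'bbox': [333.8, 125.0, 404.9, 200.5], 'conf': 0.89}
[0.57840858 0.05991876]
```

View pics/w4.png

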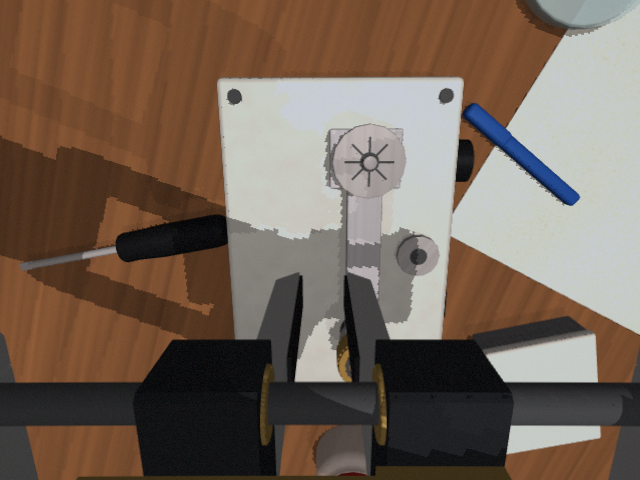

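>>> jog_arm:
  moves:
    - [0, 0, 0, 3.7, 31, 0, 20]
    - [0, 0, 0, 3.8, 31, 0, 20]
    - [0, 0, 0, 0, 0, -15, 20]
    - [0, 0, 0, 0, 0, -15, 20]
    - [0, 0, 0, 0, 0, 0, 20]

```text
time: 6.78
tool_pos: [0.5773, 0.0593, 0.2004]
ee_rot: [-3.14, 0.006, 0.307]
wrist_force: [-0.2, -0.0, 0.4]
width: 0.02
```

Run:
```python
from bench import *
from h import *
o=get_obs();print(o["time"],o["tool_pos"],o["ee_rot"],o["wrist_force"],o["width"])
k=get_calibration("wrist");im=snapshot("wrist");cv2.imwrite("pics/w5.png",im[:,:,::-1])
print([proj(k,[.579,.061,z]) for z in (.088,.093)])
R=np.array([[np.cos(.308),-np.sin(.308)],[np.sin(.308),np.cos(.308)]])
```

```text
6.775 [0.5772502  0.05931966 0.20041201] [-3.14018251  0.00566868  0.3068866 ] [-0.22636087 -0.00636488  0.37023596] 0.01996448064802025
[array([[330.26912059, 276.45098262]]), array([[330.39199362, 280.07138519]])]
```

View pics/w5.png

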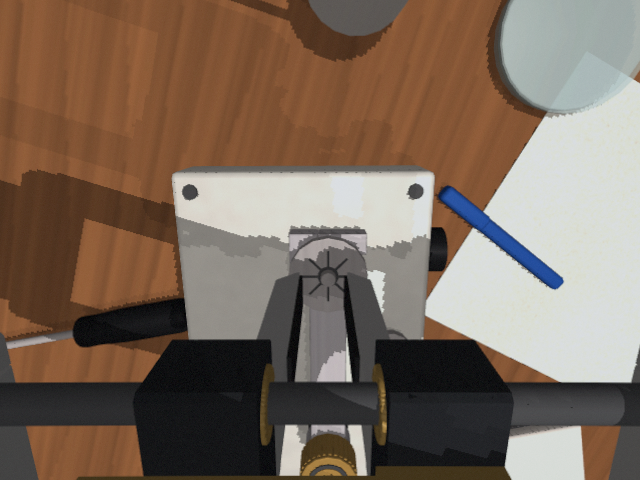

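>>> jog_arm:
  moves:
    - [0, 0, 0, 0.7, 2.8, -5, 20]
    - [0, 0, 0, 0, 0, 0, 20]

```text
time: 7.08
tool_pos: [0.5794, 0.0629, 0.1987]
ee_rot: [-3.142, -0.0, 0.308]
wrist_force: [-0.6, 0.7, -0.1]
width: 0.0202
```

Run:
```python
from bench import *
from h import *
o=get_obs();print(o["time"],o["tool_pos"],o["ee_rot"],o["wrist_force"],o["width"])
k=get_calibration("wrist");im=snapshot("wrist");cv2.imwrite("pics/w6.png",cv2.resize(im[200:360,220:430,::-1],None,fx=3.7,fy=3.7))
print([proj(k,[.578,.0615,z]) for z in (.088,.093)])
th=o["ee_rot"][2];x=np.array([np.cos(th),np.sin(th),0]);y=np.array([x[1],-x[0],0])
t=o["tool_pos"]-[0,0,.097]
for s in(-1,1):
  for w in (-.008,.008): print(s,w,proj(k,t+s*.01*x+w*y))
im=snapshot("scene");cv2.imwrite("pics/s6.png",cv2.resize(im[180:320,230:390,::-1],None,fx=4.2,fy=4.2))
```

```text
7.075 [0.57935527 0.0628722  0.19866161] [-3.14157203e+00 -1.16453561e-04  3.07712804e-01] [-0.64358079  0.68464179 -0.1240043 ] 0.020205319896645837
[array([[321.54023358, 280.91364922]]), array([[321.51298705, 284.67422817]])]
-1 -0.008 [[304.22245949 274.55361727]]
-1 0.008 [[304.62820718 304.97440068]]
1 -0.008 [[345.76221898 274.55101351]]
1 0.008 [[345.25676557 304.97071911]]
```

View pics/w6.png

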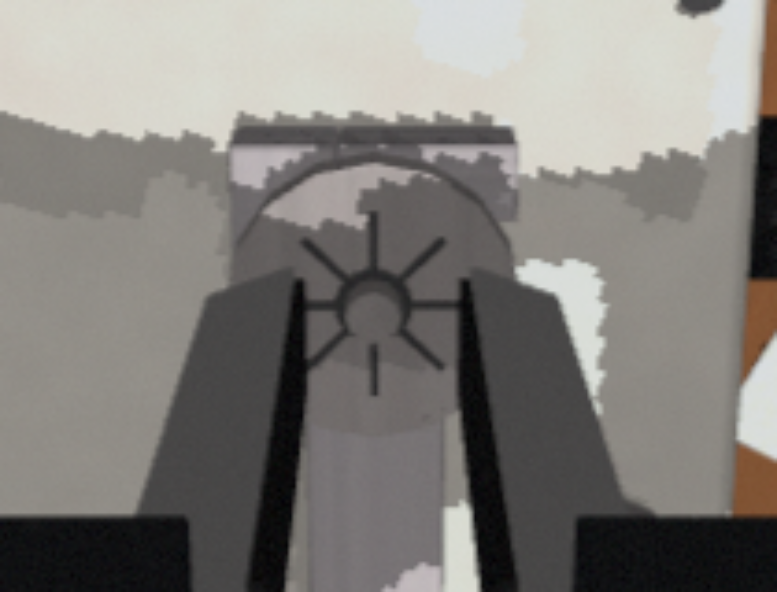

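View pics/s6.png

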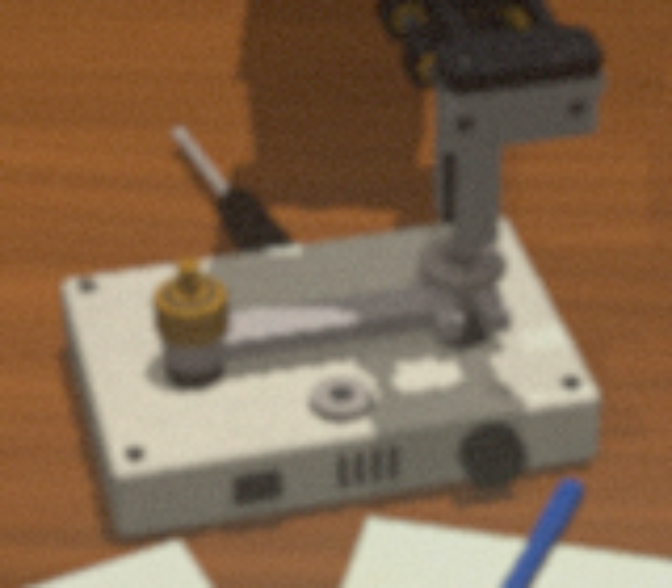

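>>> jog_arm:
  moves:
    - [0, 0, 0, -1.1, -1.7, -4, 20]
    - [0, 0, 0, 0, 0, -4, 20]
    - [0, 0, 0, 0, 0, 0, 20]

```text
time: 7.55
tool_pos: [0.5779, 0.0613, 0.19]
ee_rot: [-3.141, 0.001, 0.308]
wrist_force: [0.1, -0.1, -0.1]
width: 0.0202
```

Run:
```python
from bench import *
from h import *
o=get_obs();print(o["time"],o["tool_pos"],o["ee_rot"],o["wrist_force"],o["width"])
k=get_calibration("wrist");im=snapshot("wrist");cv2.imwrite("pics/w7.png",cv2.resize(im[200:360,220:430,::-1],None,fx=3.7,fy=3.7))
print([proj(k,[.5778,.061,z]) for z in (.088,.093)])
```

```text
7.55 [0.57790439 0.0612768  0.19004055] [-3.14124188e+00  1.03687034e-03  3.07927653e-01] [ 0.08645609 -0.08713248 -0.08057537] 0.020157561418174794
[array([[324.78084639, 286.37996309]]), array([[324.82121158, 290.43900954]])]
```

View pics/w7.png

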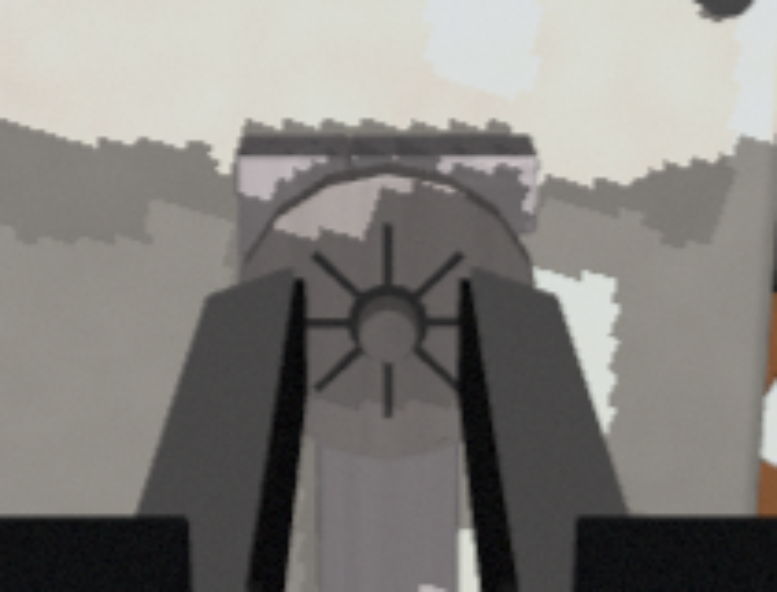

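>>> jog_arm:
  moves:
    - [0, 0, 0, 0, 0, -2, 20]
    - [0, 0, 0, 0, 0, -2, 20]
    - [0, 0, 0, 0, 0, -2, 20]
    - [0, 0, 0, 0, 0, 0, 20]

```text
time: 8.1
tool_pos: [0.5783, 0.0614, 0.1852]
ee_rot: [3.141, -0.001, 0.308]
wrist_force: [-0.4, 0.0, 2.7]
width: 0.02
```

>>> jog_arm:
  moves:
    - [0, 0, 0, 0, 0, -2, 20]
    - [0, 0, 0, 0, 0, -1, 20]
    - [0, 0, 0, 0, 0, 0, 20]

```text
time: 8.48
tool_pos: [0.5783, 0.0613, 0.1847]
ee_rot: [3.141, -0.002, 0.308]
wrist_force: [-5.0, 0.4, 11.5]
width: 0.0203
```

>>> jog_arm:
  moves:
    - [0, 0, 0, 0, 0, -1.5, 20]
    - [0, 0, 0, 0, 0, -1.5, 20]
    - [0, 0, 0, 0, 0, 0, 20]

```text
time: 8.85
tool_pos: [0.5782, 0.0614, 0.1818]
ee_rot: [3.141, -0.002, 0.308]
wrist_force: [-5.1, -0.9, 12.1]
width: 0.0201
```

Run:
```python
from bench import *
from h import *
o=get_obs();print(o["time"],o["tool_pos"],o["ee_rot"],o["wrist_force"],o["wrist_torque"],o["width"])
im=snapshot("wrist");cv2.imwrite("pics/w8.png",cv2.resize(im[200:360,220:430,::-1],None,fx=3.7,fy=3.7))
im=snapshot("scene");cv2.imwrite("pics/s8.png",cv2.resize(im[200:290,310:390,::-1],None,fx=6.5,fy=6.5))
```

```text
8.85 [0.57824598 0.06135333 0.18179489] [ 3.14096803e+00 -1.68494678e-03  3.08095494e-01] [-5.07136657 -0.88490641 12.09957565] [-0.07712927  0.85278836 -0.01712133] 0.020092537944087187
```

View pics/w8.png

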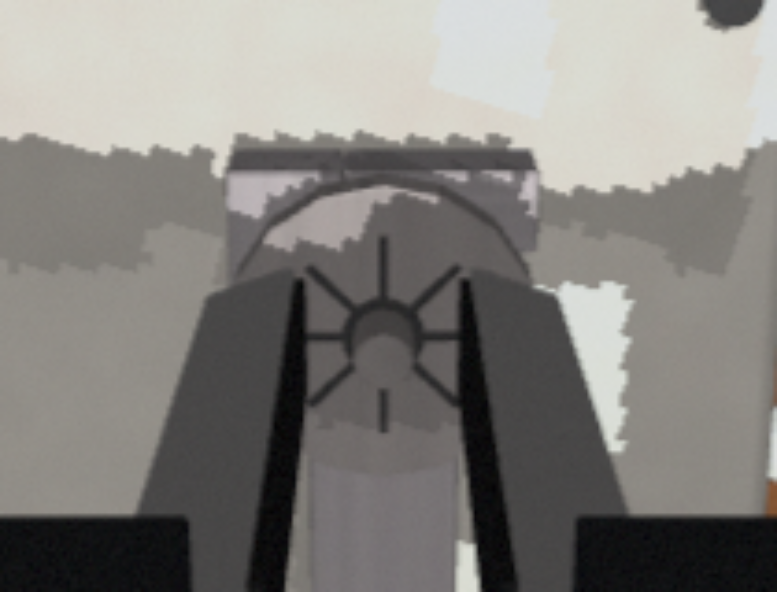

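View pics/s8.png

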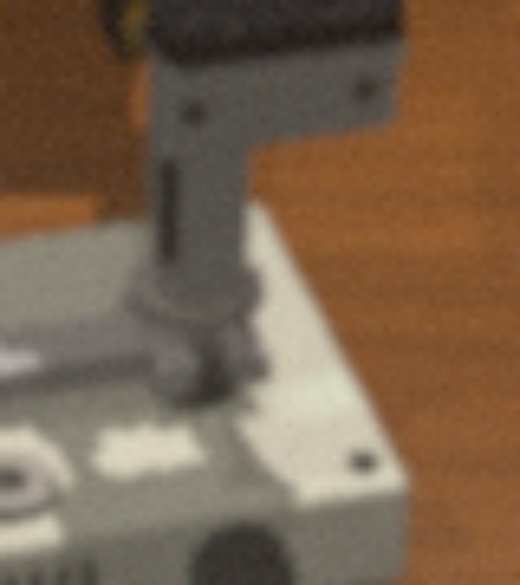

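>>> jog_arm:
  moves:
    - [0, 0, 0, 0, 0, -1.5, 20]
    - [0, 0, 0, 0, 0, -1.5, 20]
    - [0, 0, 0, 0, 0, -1.5, 20]
    - [0, 0, 0, 0, 0, -1.5, 20]
    - [0, 0, 0, 0, 0, 0, 20]

```text
time: 9.57
tool_pos: [0.5783, 0.0614, 0.1758]
ee_rot: [3.141, -0.002, 0.308]
wrist_force: [-5.2, 0.4, 11.6]
width: 0.0204
```

>>> jog_arm:
  moves:
    - [0, 0, 0, 0, 0, -1.5, 20]
    - [0, 0, 0, 0, 0, -1, 20]
    - [0, 0, 0, 0, 0, 0, 20]

```text
time: 9.95
tool_pos: [0.5783, 0.0614, 0.1733]
ee_rot: [3.141, -0.002, 0.308]
wrist_force: [-4.8, -0.3, 11.4]
width: 0.0197
```

>>> jog_arm:
  moves:
    - [0, 0, 0, 0, 0, -1, 20]
    - [0, 0, 0, 0, 0, -1, 20]
    - [0, 0, 0, 0, 0, 0, 20]

```text
time: 10.32
tool_pos: [0.5783, 0.0614, 0.1722]
ee_rot: [3.141, -0.002, 0.308]
wrist_force: [-6.5, 0.3, 15.4]
width: 0.0199
```

>>> jog_arm:
  moves:
    - [0, 0, 0, 0, 0, -1.5, 20]
    - [0, 0, 0, 0, 0, -1, 20]
    - [0, 0, 0, 0, 0, 0, 20]

```text
time: 10.7
tool_pos: [0.5783, 0.0614, 0.1721]
ee_rot: [3.14, -0.003, 0.308]
wrist_force: [-10.1, -0.8, 23.9]
width: 0.02
```

>>> jog_arm:
  moves:
    - [0, 0, 0, 0, 0, 10, 20]
    - [0, 0, 0, 0, 0, 30, 20]
    - [0, 0, 0, 9, -28, 40, 30]
    - [0, 0, 0, 9, -28, 0, 40]
    - [0, 0, 0, 0, 0, 0, 60]

```text
time: 11.32
tool_pos: [0.5967, 0.0038, 0.2455]
ee_rot: [3.141, -0.0, 0.305]
wrist_force: [-0.0, 0.8, -0.3]
width: 0.0466
```

Run:
```python
from bench import *
from h import *
o=get_obs();print(o["time"],o["tool_pos"],o["ee_rot"],o["wrist_force"],o["width"])
k=get_calibration("wrist")
im=snapshot("wrist");cv2.imwrite("pics/w9.png",im[:,:,::-1])
print([proj(k,[.578,.061,z]) for z in (.075,.088,.093)])
im=snapshot("scene");cv2.imwrite("pics/s9.png",cv2.resize(im[205:315,235:385,::-1],None,fx=5.2,fy=5.2))
im=snapshot("top");cv2.imwrite("pics/t9.png",cv2.resize(im[195:320,270:420,::-1],None,fx=4.8,fy=4.8))
```

```text
11.325 [0.59667474 0.00376536 0.24551419] [ 3.14124076e+00 -2.37838902e-04  3.05347116e-01] [-0.03957411  0.76809788 -0.27563023] 0.04659131993257742
[array([[323.44086211, 152.99952516]]), array([[323.48419812, 154.58378187]]), array([[323.5021203 , 155.23896307]])]
```

View pics/w9.png

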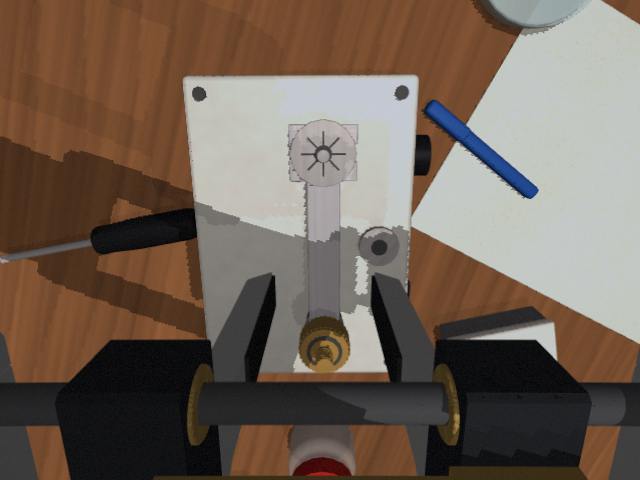

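View pics/s9.png

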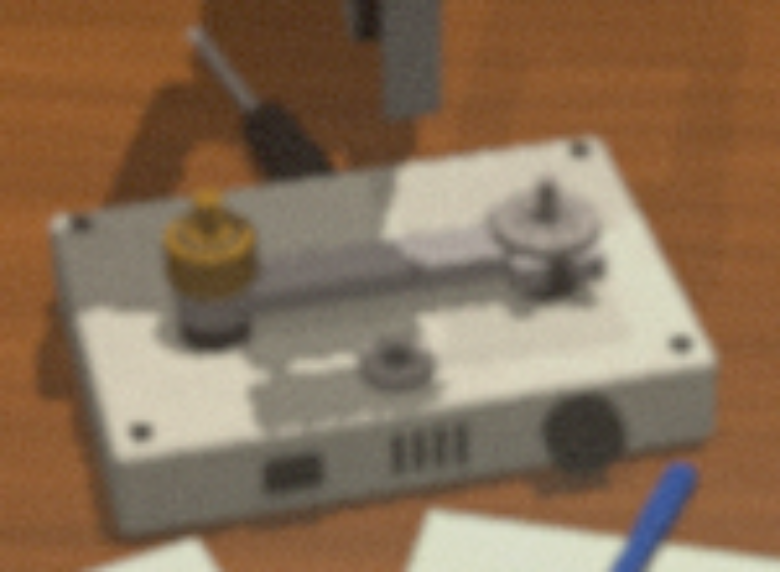

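Run:
```python
from bench import *
from h import *
k=get_calibration("wrist")
print([ray(k,(323.5,351.5),z) for z in (.107,)],[ray(k,(324.5,345),z) for z in (.09,)])
print([proj(k,[.6175,-.0628,z]) for z in (.09,.107)])
```

```text
[array([ 0.61284756, -0.0505947 ])] [array([ 0.61522149, -0.05582268])]
[array([[324.56676966, 354.67481525]]), array([[324.64026974, 369.72895073]])]
```

Run:
```python
from h import *
im=cv2.imread("pics/w9.png");cv2.imwrite("pics/w9z.png",cv2.resize(im[290:390,270:380],None,fx=6,fy=6,interpolation=cv2.INTER_CUBIC))
```

View pics/w9z.png

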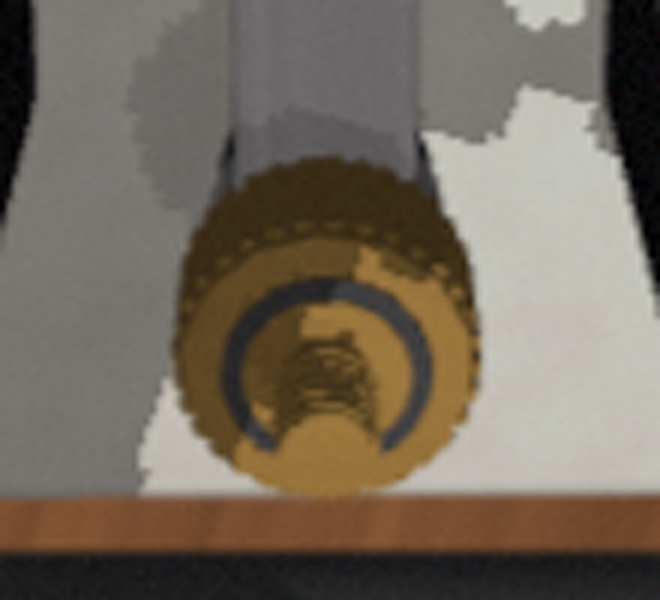

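View pics/t9.png

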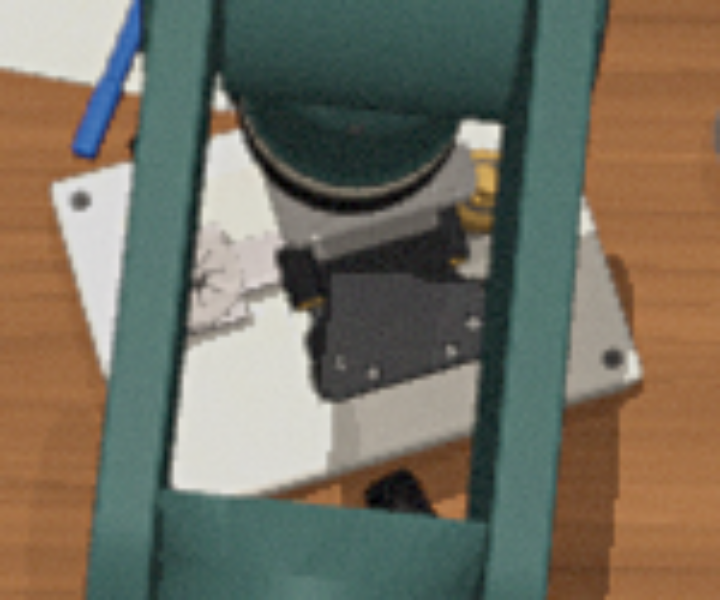

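>>> jog_arm:
  moves:
    - [0, 0, 0.158, 1.7, -5.4, 0, 60]
    - [0, 0, 0.158, 1.7, -5.4, 0, 60]
    - [0, 0, 0.158, 1.7, -5.4, 0, 60]
    - [0, 0, 0.158, 1.7, -5.4, 0, 60]
    - [0, 0, 0.158, 1.7, -5.4, 0, 60]
    - [0, 0, 0.158, 1.7, -5.4, 0, 60]
    - [0, 0, 0.158, 1.7, -5.4, 0, 60]
    - [0, 0, 0.158, 1.7, -5.4, 0, 60]
    - [0, 0, 0.158, 1.7, -5.4, 0, 60]
    - [0, 0, 0.158, 1.7, -5.4, 0, 60]
    - [0, 0, 0.158, 1.7, -5.4, 0, 60]
    - [0, 0, 0.158, 1.8, -5.9, 0, 60]

```text
time: 12.98
tool_pos: [0.6164, -0.0588, 0.2448]
ee_rot: [-3.141, -0.002, 2.211]
wrist_force: [-0.5, -0.5, -0.5]
width: 0.0601
```

>>> jog_arm:
  moves:
    - [0, 0, 0, 0, 0, 0, 60]

```text
time: 13.1
tool_pos: [0.6165, -0.0592, 0.2449]
ee_rot: [-3.141, -0.001, 2.203]
wrist_force: [-0.3, 0.3, -0.2]
width: 0.0598
```

Run:
```python
from bench import *
from h import *
o=get_obs();print(o["time"],o["tool_pos"],o["ee_rot"],o["wrist_force"],o["width"],o["joint_positions"])
k=get_calibration("wrist")
im=snapshot("wrist");cv2.imwrite("pics/w10.png",im[:,:,::-1])
print([proj(k,[.6172,-.0615,z]) for z in (.0905,.107)])
```

```text
13.1 [ 0.61647116 -0.05915928  0.24487476] [-3.14077292e+00 -1.43604515e-03  2.20295691e+00] [-0.30182257  0.30577403 -0.16175377] 0.05983933264313743 [-1.87348797e-01  2.58953022e-01  1.28713300e+00  3.81277926e-04
  1.59711564e+00 -2.39029657e+00]
[array([[319.10397032, 254.50149981]]), array([[318.86440253, 263.41213923]])]
```

View pics/w10.png

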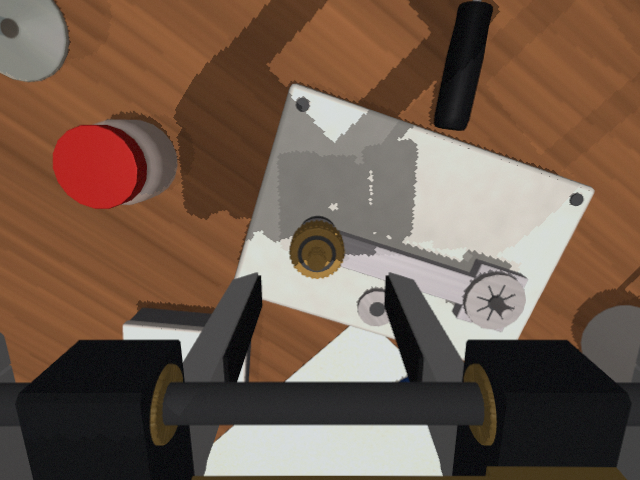

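>>> jog_arm:
  moves:
    - [0, 0, 0, 0, -3, -20, 60]
    - [0, 0, 0, 0, 0, -20, 60]
    - [0, 0, 0, 0, 0, 0, 60]

```text
time: 13.52
tool_pos: [0.6156, -0.0621, 0.2033]
ee_rot: [-3.138, -0.004, 2.203]
wrist_force: [-0.7, 0.5, -0.3]
width: 0.0601
```

Run:
```python
from bench import *
from h import *
o=get_obs();print(o["time"],o["tool_pos"],o["ee_rot"],o["wrist_force"],o["width"])
k=get_calibration("wrist")
im=snapshot("wrist");cv2.imwrite("pics/w11.png",im[:,:,::-1])
print([proj(k,[.6165,-.0623,z]) for z in (.0905,.107)], proj(k,o["tool_pos"]-[0,0,.097]))
```

```text
13.525 [ 0.61557067 -0.06206194  0.20327467] [-3.13840823 -0.00397643  2.20295705] [-0.65464311  0.46860011 -0.28504063] 0.06006406100721726
[array([[320.92108454, 282.56696422]]), array([[320.86825305, 295.5468641 ]])] [[322.38773444 293.77680513]]
```

View pics/w11.png

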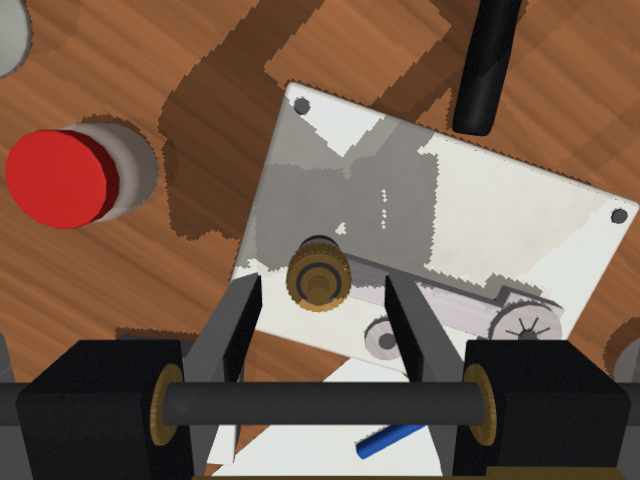

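>>> jog_arm:
  moves:
    - [0, 0, 0, 0.5, 0, -16, 60]
    - [0, 0, 0, 0, 0, -16, 60]
    - [0, 0, 0, 0, 0, 0, 60]
    - [0, 0, 0, 0, 0, 0, 60]

```text
time: 14.08
tool_pos: [0.6173, -0.063, 0.1736]
ee_rot: [-3.142, -0.0, 2.204]
wrist_force: [-0.2, 0.2, 0.3]
width: 0.0602
```

>>> jog_arm:
  moves:
    - [0, 0, 0, -0.5, 0.5, -2, 45]
    - [0, 0, 0, 0, 0, 0, 38]
    - [0, 0, 0, 0, 0, 0, 30]
    - [0, 0, 0, 0, 0, 0, 25]
    - [0, 0, 0, 0, 0, 0, 25]

```text
time: 14.7
tool_pos: [0.6172, -0.063, 0.1721]
ee_rot: [3.141, 0.002, 2.204]
wrist_force: [2.6, -2.1, 0.3]
width: 0.0334
```

>>> jog_arm:
  moves:
    - [0, 0, -0.1, 0, 0, -0.12, 20]
    - [0, 0, -0.1, 0, 0, -0.12, 20]
    - [0, 0, -0.1, 0, 0, -0.12, 20]
    - [0, 0, -0.1, 0, 0, -0.12, 20]

```text
time: 15.2
tool_pos: [0.617, -0.0626, 0.1715]
ee_rot: [3.141, 0.0, 1.801]
wrist_force: [1.9, -0.9, 0.0]
width: 0.0333
```

```bash
cat > st.py <<'E'
from bench import *
import numpy as np
o=get_obs();print(o["time"],*[np.round(o[k],4) for k in("tool_pos","ee_rot","wrist_force","wrist_torque","width","joint_positions")])
E
python3 st.py
python3 - <<'E'
from bench import *
import cv2
im=snapshot("wrist");cv2.imwrite("pics/w12.png",im[:,:,::-1])
E
```

```text
15.2 [ 0.617  -0.0626  0.1715] [3.1406e+00 4.0000e-04 1.8008e+00] [ 1.8969 -0.9481  0.0323] [-0.1559 -0.3988  0.0437] 0.0333 [-0.1925  0.2988  1.3856 -0.      1.4561 -1.9933]
```

View pics/w12.png

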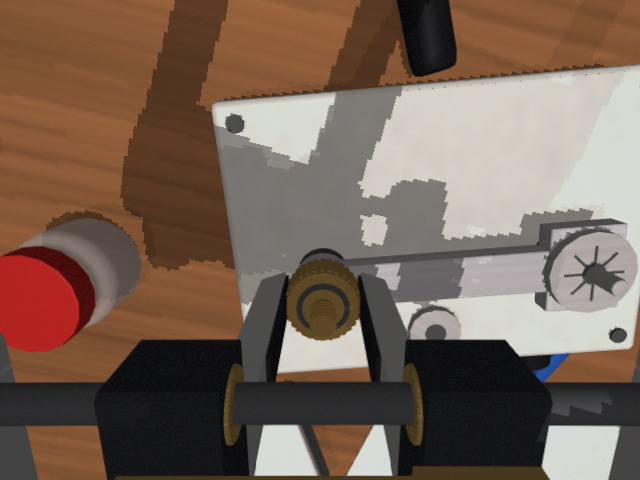

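>>> jog_arm:
  moves:
    - [0, 0, -0.15, 0, 0, -0.19, 20]
    - [0, 0, -0.15, 0, 0, -0.19, 20]
    - [0, 0, -0.15, 0, 0, -0.19, 20]
    - [0, 0, -0.15, 0, 0, -0.19, 20]
    - [0, 0, -0.15, 0, 0, -0.19, 20]
    - [0, 0, -0.15, 0, 0, -0.19, 20]
    - [0, 0, -0.15, 0, 0, -0.19, 20]
    - [0, 0, -0.15, 0, 0, -0.19, 20]

```text
time: 16.25
tool_pos: [0.6174, -0.0615, 0.1701]
ee_rot: [-3.141, -0.003, 0.601]
wrist_force: [3.4, 1.6, -0.1]
width: 0.0334
```

```bash
python3 st.py
```

```text
16.25 [ 0.6174 -0.0615  0.1701] [-3.1413e+00 -3.1000e-03  6.0120e-01] [ 3.4259  1.6433 -0.0614] [ 0.178  -0.6958  0.1042] 0.0334 [-0.1916  0.2999  1.3873  0.0024  1.4525 -0.7931]
```

Continue in small steps to find the stop.

>>> jog_arm:
  moves:
    - [0, 0, -0.08, 0, 0, -0.1, 20]
    - [0, 0, -0.08, 0, 0, -0.1, 20]
    - [0, 0, 0, 0, 0, 0, 20]

```text
time: 16.62
tool_pos: [0.6176, -0.0614, 0.1699]
ee_rot: [-3.141, -0.003, 0.446]
wrist_force: [4.6, 1.5, -0.2]
width: 0.0332
```

```bash
python3 st.py
```

```text
16.625 [ 0.6176 -0.0614  0.1699] [-3.141  -0.0034  0.4465] [ 4.6027  1.4998 -0.2451] [ 0.4095 -0.9623 -0.0066] 0.0332 [-0.1915  0.3     1.3874  0.0025  1.4518 -0.6383]
```

>>> jog_arm:
  moves:
    - [0, 0, -0.08, 0, 0, -0.1, 20]
    - [0, 0, -0.08, 0, 0, -0.1, 20]
    - [0, 0, 0, 0, 0, 0, 20]

```text
time: 17.0
tool_pos: [0.6173, -0.06, 0.1699]
ee_rot: [-3.138, -0.003, 0.289]
wrist_force: [3.3, 5.9, 0.7]
width: 0.0331
```

```bash
python3 st.py
```

```text
17.0 [ 0.6173 -0.06    0.1699] [-3.1376 -0.0032  0.2892] [3.2686 5.9072 0.7336] [ 1.0774 -0.7002  0.645 ] 0.0331 [-0.1903  0.2998  1.3878  0.005   1.453  -0.4801]
```

>>> jog_arm:
  moves:
    - [0, 0, -0.06, 0, 0, 0, 20]
    - [0, 0, 0, 0, 0, 0, 20]

```text
time: 17.25
tool_pos: [0.6173, -0.0593, 0.1699]
ee_rot: [-3.136, -0.003, 0.23]
wrist_force: [3.8, 8.2, 0.6]
width: 0.0331
```

```bash
python3 st.py;  python3 - <<'E'
from bench import *
import cv2
im=snapshot("wrist");cv2.imwrite("pics/w13.png",im[:,:,::-1])
E
```

```text
17.25 [ 0.6173 -0.0593  0.1699] [-3.1361 -0.0032  0.2299] [3.8123 8.1708 0.6496] [ 1.3023 -0.6149  0.7462] 0.0331 [-0.1898  0.2997  1.3878  0.0064  1.4533 -0.4204]
```

View pics/w13.png

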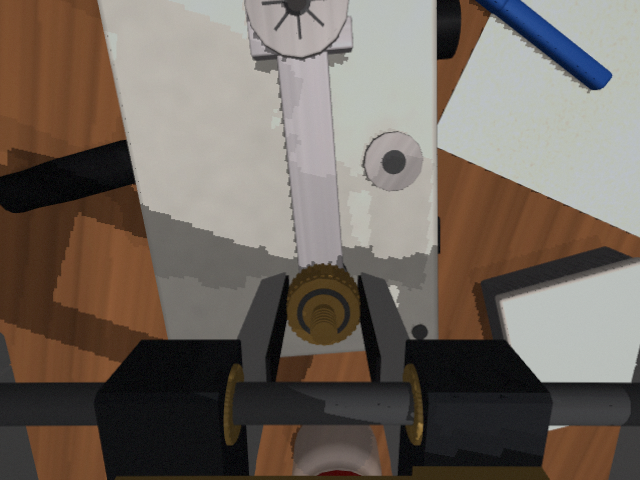

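>>> jog_arm:
  moves:
    - [0, 0, 0, 0, 0, 0, 60]
    - [0, 0, 0, 0, 0, 0, 60]
    - [0, 0, 0, 0, 0, 0, 60]
    - [0, 0, 0, 0, 0, 0, 60]

```text
time: 17.8
tool_pos: [0.6164, -0.0628, 0.169]
ee_rot: [-3.142, 0.001, 0.224]
wrist_force: [0.2, 0.6, -0.6]
width: 0.0598
```

>>> jog_arm:
  moves:
    - [0, 0, 0, 0, 0, 15, 60]
    - [0, 0, 0, 0, 0, 30, 60]
    - [0, 0, 0, 0, 0, 40, 60]
    - [0, 0, 0, -30, 0, 40, 60]
    - [0, 0, 0, -50, 0, 0, 60]
    - [0, 0, 0, -50, 0, 0, 60]
    - [0, 0, 0, -50, 0, 0, 60]
    - [0, 0, 0, 0, 0, 0, 60]

```text
time: 18.8
tool_pos: [0.4343, -0.0623, 0.2957]
ee_rot: [3.14, -0.002, 0.223]
wrist_force: [0.7, -0.4, -0.1]
width: 0.0602
```

```bash
python3 st.py;  python3 - <<'E'
from bench import *
from h import *
im=snapshot("wrist");cv2.imwrite("pics/w14.png",im[:,:,::-1])
im=snapshot("scene");cv2.imwrite("pics/s14.png",cv2.resize(im[205:315,235:385,::-1],None,fx=5.2,fy=5.2))
im=snapshot("top");cv2.imwrite("pics/t14.png",im[:,:,::-1])
E
```

```text
18.8 [ 0.4343 -0.0623  0.2957] [ 3.1403e+00 -2.0000e-03  2.2320e-01] [ 0.6821 -0.3849 -0.0872] [-0.0526 -0.0949  0.0272] 0.0602 [-2.7160e-01 -1.6380e-01  1.6269e+00 -2.0000e-04  1.6761e+00 -4.9480e-01]
```

View pics/s14.png

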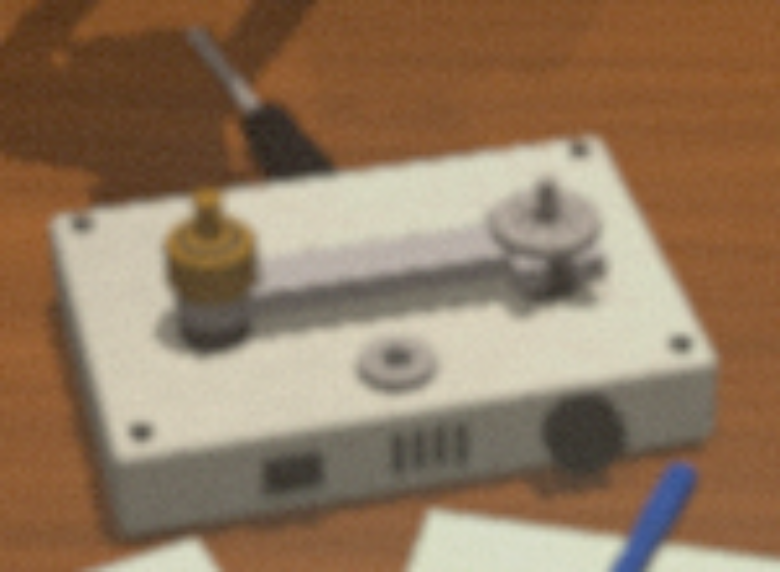

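View pics/w14.png

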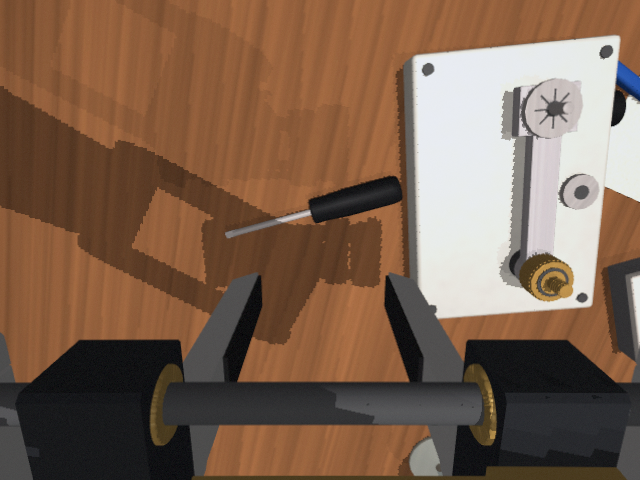

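View pics/t14.png

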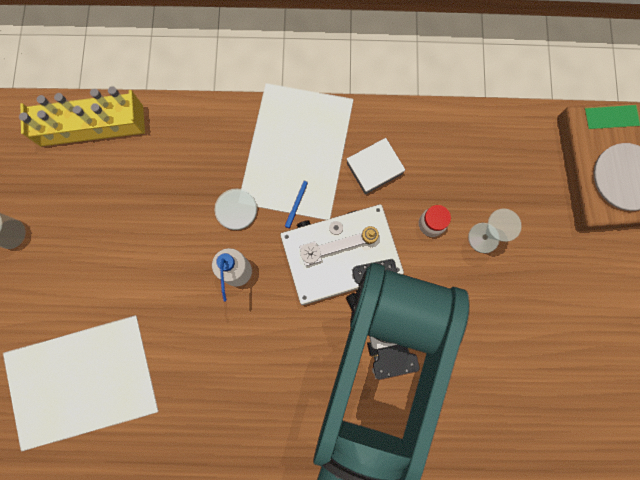

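```bash
python3 -c "
from bench import *
print(close_job())"
```

```text
the job is handed in; nothing more can be done
None
```

The link is refitted and the job is handed in at about 19 s of the 59 s. None of my last checks failed or disagreed.

- **Forked arm:** I swung it home from its -x side until it met the solid stop, at about 10 N. The wrist picture then showed it parallel to the case edge, with the fork round the pin under the push nut.
- **Push nut:** I pressed it straight down with the two fingertips on either side of the pin. It moved at a steady 12 N or so, then stopped hard with its face about 75 mm above the bench, where I pressed it to 24 N. Afterwards it looked level on the arm, with the pin standing proud.
- **Knurled nut:** I turned it about 1.8 rad clockwise in one grasp. The torque then rose from about 0.05–0.1 to 0.75 N m, which is the stop.
- **Final pictures:** The fingers are clear of everything, the arm is still home, and the spare nut and the other bystanders are where they were. I judged these by eye and did not measure the final arm angle or the nut's tilt separately.

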